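# Two-button release of a panel vice

## Task

Open the panel vice with its release console: press the two equal flat round buttons down together, one fingertip on each (never one alone), and hold both until the vice's sliding jaw has drawn fully back. The program finishes while still holding both buttons down, so that the jaw stays open. Leave the mushroom-shaped stop button unpressed, do not push the jaw itself, and leave the panel and everything else on the bench where it lies.

Things in the scene. Friction and masses are not known exactly. Their poses are not given: they have to be found in the camera images.
- control_box: grey release console fixed to the bench, 110 (x) x 200 (y) x 60 mm high; origin at the centre of its underside, z up, y along its long side. On its flat top at x = 0: flat button key_right at y = -58 mm, flat button key_left at y = -2 mm, mushroom stop button at y = +72 mm. The console stands on one side of the robot's midline, the vice on the other
- key_left_top (a point): centre of the top face of the flat round button nearer the console's middle: black, 26 mm diameter, top 76 mm above the bench (16 mm above the console's top) when up. Moves with the button. The two flat buttons are 56 mm apart between centres (30 mm between their edges): fingers opened to about 46 mm come down one on each
- key_right_top (a point): centre of the top face of the flat round button nearer the console's end: same shape and height as the other
- key_left (a joint): travel of that button, m: 0 up, 0.008 at its end stop (pressed straight down). Spring: about 1.5 N to start, 5 N fully down
- key_right (a joint): travel of the other flat button, m: same spring and values
- stop_button_top (a point): centre of the top of the mushroom stop button: black, 40 mm wide domed head, top 87 mm above the bench; not to be pressed
- stop_button (a joint): travel of the stop button, m: 0 up, 0.008 fully down; same spring
- vice: panel vice fixed to the bench: plywood base 170 (x) x 340 (y) x 18 mm high, origin at the centre of its underside; dark wood fence at its +y end, blue block at its -y end, blue sliding jaw between them, top 74 mm above the bench at the highest
- jaw_top (a point): centre of the top of the blue sliding jaw (140 x 30 mm), 69 mm above the bench; moves with the jaw
- jaw (a joint): travel of the jaw, m: 0 closed on the panel, 0.030 fully drawn back (towards the vice's -y). Driven by a slow damped spring, it opens by itself in 4 to 5 s while both flat buttons are down. It goes no farther than 5 times the travel of the less pressed button, and creeps shut again when either is let up
- panel: loose light wood panel 130 x 150 x 18 mm lying on the vice base between fence and jaw; origin at the centre of its underside
- setting_block: loose dark wood block 40 x 25 x 18 mm lying on the panel; origin at the centre of its underside
- tape_measure: loose yellow tape measure 65 x 40 x 60 mm, about 40 mm or more off the console's -x long side; origin at the centre of its underside
- offcut: loose light wood offcut 50 x 100 x 22 mm, about 20 mm or more off the console's +x long side; origin at the centre of its underside
- glue_jar: loose jar of 70 mm diameter, 100 mm high, off the vice's -x long side; origin at the centre of its underside
- mug: loose white mug 80 mm wide, 90 mm high, off the vice's +x long side; origin at the centre of its underside

How it is judged:
By the outcome, as a careful person would: the job done as asked, in the order asked, and still so for the second after the job is handed in, while the arm keeps its last pose, push and grip.
It also fails if it takes over 35 s, if anything falls off the work surface, if the arm or the gripper's body presses on something with over 40 N, if the wrist force passes 120 N, or if a joint passes its speed limit or range.

## Robot

A 6-joint arm with a two-finger parallel gripper is mounted at the origin on the work surface. World frame = base frame: x ahead of the robot, y to its left, z up, the work surface at z = 0. Lengths are in m, angles in rad, forces in N, time in s.
With the tool pointing down it reaches from about 0.375 to 0.9 m from the base axis. Payload 3.1 kg.
Tool frame: the origin (TCP) lies on the centre line of the jaws, within the pads' length; the fingertips stand 8 mm ahead of it and the grasp point (between the pads) lies 11 mm behind it (env.nose_length is the z of the fingertips in the tool frame, in m); z points along the fingers, y is the line along which they close (so a half turn about z gives the same grasp; the last joint's range is limited). The gripper opens to 85 mm and grips with 20 to 120 N. Pads are 22 mm wide; open, the fingers measure 114 mm over their backs; the gripper's body (76 mm by 85 mm) begins 54 mm behind the grasp point. The pads swing forward as they close: fully open they stand 13 mm farther back than shut.
Start: joints at [1.032, 0.527, 1.433, -0, 1.181, -0.178], TCP at [0.221, 0.585, 0.239] pointing down, gripper open.
Joint ranges: [-3.08, 3.08], [-0.75, 2.2], [0.22, 2.44], [-1.43, 4.57], [0, 2.65], [-2.85, 2.85]. Speed limits (rad/s): [2.79, 2.79, 3.14, 3.14, 3.14, 3.14].

## Interface

Orientations are given as a unit quaternion [x, y, z, w].
In Python, from plant import telemetry, viewer, workorder, finder, env gives the robot as it stands.
- The arm moves only by the shell command python3 -m handwheel 'ROWS'. ROWS is JSON, a list of rows, each an object of numbers: "wx", "wy", "wz": the turn, a rotation vector about the tool's x, y, z in rad; "x", "y", "z": the shift along the tool's x, y, z in mm; "fingers": the closure, from 0 (fully open) to 1 (shut). In form: [{"wx": .., "wy": .., "wz": .., "x": .., "y": .., "z": .., "fingers": ..}, ...]. A call has 1 to 10 rows; each row shifts and turns the commanded pose from where the row before left it, along the tool's axes as they then stand; what a row does not reach is not made up. A row lasts 1/10 s, in which the tool goes at most 50 mm and 8.59 degrees, less where a joint would pass 70% of its speed; a pose out of reach is approached as far as the arm can. A call is refused whole if a number of a shift passes 50 or a number of a turn 0.15, either way. A call with a gripper value outside its range is refused whole. The fingers move at their own pace and stop on an object; the grip force is fixed at half the most. Time passes only in rows, so rows that do not move let the fingers close. It gives the time, the measured TCP pose, the force, the opening and the grip force at its end, in the units of the state.
- telemetry.get_obs(): the state, without advancing time (a new reading comes with each control period).
- viewer.get_image(name): name is "side" or "top" or "wrist"; returns (picture, depth): 400x640x3 uint8, blue, green, red; 400x640 float32, m along the optical axis (not along the pixel's ray), 0 where there is no reading.
- viewer.camera_model(name): a dict with "mtx" (3x3 intrinsics, pixels), "R" (3x3) and "t" (3): a world point X has camera coordinates R X + t; the wrist camera has in their place "hand_eye" (4x4, takes a point from camera to tool coordinates, whose origin is the TCP and whose axes are the flange's). Camera axes: x right, y down, z forward; pixel columns grow to the right and rows downward; lengths in m; the calibration is good to about 2 mm. A picture is of the moment at which its call begins: read the wrist's pose just before it. camera_model takes no time and is no camera call.
- workorder.job_done(): hands the job in; it is judged then, once.
Trained networks look in the newest picture that a camera, given by its name, has taken for a name from the list of things; names that differ only in an ending like _2 or _b are one class to them, and where a whole thing is asked for, a point or a joint stands for the part that bears it (a point fixed in the world has none). Each returns a list of dicts, best first, with "score" (0 to 1); they miss things now and then, are a little off and sometimes report something else, mostly with a low value. They report only what shows in the picture. A call takes as long as a camera call.
- finder.recognise(thing, camera): "rect" ([left, top, right, bottom] in pixels, round what is visible of it).
- finder.cut_out(thing, camera): "region" (400x640 bool, what is visible of it) and "rect" ([left, top, right, bottom] in pixels, round what is visible of it).
The state is a dict: "time_s": time; "joint_positions": joint angles; "qd": joint speeds; "effort": joint torques, N m; "eef_pos": TCP position; "tool_rot": TCP orientation; "contact_force": force on the tool from outside, world axes, zero at the start; "ft_torque": the same for the moment, N m; "finger_gap": finger opening in m; "finger_force": force on a finger pad.
Only numpy, scipy, OpenCV 4.12 (cv2) and the standard library are available. Lean on these libraries where they do the work, as an engineer would, in place of code of your own. Each camera call takes 0.05 s, during which the arm holds its last target. There are 200 camera calls.

## Working session

There is one attempt and no reset: what is moved stays moved. The work goes in short steps, Python scripts to look and compute and a shell command to move; the robot and the scene stay as the last step left them, time stands still between calls to the robot, and variables do not carry over. Pictures are saved under pics/ and viewed, at most 10 in all, crops included, and the job is handed in when it is done.

```bash
mkdir -p pics; cat > h.py <<'E'
import numpy as np,cv2
from scipy.spatial.transform import Rotation as Ro
from plant import telemetry,viewer,workorder,finder,env
def world(cam,d,mask,obs=None):
    m=viewer.camera_model(cam); K=np.array(m["mtx"]); v,u=np.nonzero(mask&(d>0)); z=d[v,u]
    p=np.c_[(u-K[0,2])/K[0,0]*z,(v-K[1,2])/K[1,1]*z,z]
    if cam=="wrist":
        H=np.array(m["hand_eye"]); p=p@H[:3,:3].T+H[:3,3]
        return p@Ro.from_quat(obs["tool_rot"]).as_matrix().T+obs["eef_pos"]
    return (p-np.array(m["t"]))@np.array(m["R"])
E
python3 - <<'E'
from h import *
o=telemetry.get_obs();print(o["eef_pos"],Ro.from_quat(o["tool_rot"]).as_matrix().round(3),o["finger_gap"],env.nose_length)
for c in ("top","side"):
    im,d=viewer.get_image(c);cv2.imwrite(f"pics/{c}1.png",im)
    for t in ("control_box","key_left_top","key_right_top","stop_button_top","jaw_top","tape_measure","offcut"):
        for r in finder.cut_out(t,c)[:2]:
            p=world(c,d,r["region"])
            print(c,t,round(r["score"],2),np.round(r["rect"]),len(p),np.median(p,0).round(4) if len(p) else 0, np.percentile(p,[3,97],axis=0).round(3).tolist() if len(p) else 0)
print(telemetry.get_obs()["time_s"])
E
```

```text
[0.22025021 0.58415796 0.23832914] [[-0.936  0.353 -0.001]
 [ 0.353  0.936 -0.002]
 [ 0.    -0.002 -1.   ]] 0.08539127205442376 0.008
top control_box 0.57 [372. 180. 444. 224.] 3080 [ 0.502  -0.2045  0.0603] [[0.453, -0.301, 0.027], [0.56, -0.11, 0.084]]
top key_right_top 0.55 [425. 197. 436. 207.] 63 [ 0.5043 -0.265   0.0755] [[0.495, -0.276, 0.069], [0.515, -0.254, 0.08]]
top stop_button_top 0.53 [376. 194. 392. 210.] 167 [ 0.5067 -0.1361  0.0845] [[0.491, -0.153, 0.068], [0.525, -0.12, 0.09]]
top jaw_top 0.7 [267. 177. 293. 231.] 677 [0.5063 0.1526 0.0682] [[0.443, 0.121, 0.036], [0.573, 0.172, 0.074]]
top tape_measure 0.96 [387. 239. 405. 271.] 439 [ 0.3655 -0.1712  0.0571] [[0.327, -0.192, 0.002], [0.398, -0.152, 0.065]]
top tape_measure 0.46 [426. 193. 433. 205.] 67 [ 0.5064 -0.2639  0.0755] [[0.496, -0.276, 0.069], [0.518, -0.254, 0.08]]
top offcut 0.56 [380. 150. 422. 175.] 638 [ 0.6307 -0.2069  0.022 ] [[0.604, -0.254, 0.008], [0.659, -0.158, 0.028]]
top offcut 0.23 [373. 178. 447. 225.] 3080 [ 0.5025 -0.2042  0.0603] [[0.453, -0.301, 0.02], [0.56, -0.11, 0.084]]
side contro
[... 277 characters left out ...]
75.] 140 [ 0.5041 -0.2673  0.0754] [[0.495, -0.278, 0.069], [0.516, -0.256, 0.077]]
side stop_button_top 0.62 [392. 246. 407. 258.] 150 [ 0.5064 -0.212   0.0753] [[0.496, -0.223, 0.06], [0.533, -0.198, 0.077]]
side stop_button_top 0.46 [365. 224. 380. 236.] 219 [ 0.5049 -0.1407  0.084 ] [[0.492, -0.154, 0.076], [0.522, -0.123, 0.088]]
side jaw_top 0.72 [254. 162. 308. 202.] 895 [0.5003 0.1435 0.0627] [[0.443, 0.133, 0.03], [0.574, 0.166, 0.07]]
side tape_measure 0.75 [417. 262. 430. 277.] 155 [ 0.5041 -0.2686  0.0753] [[0.495, -0.279, 0.067], [0.517, -0.257, 0.077]]
side tape_measure 0.71 [315. 274. 352. 322.] 1192 [ 0.3563 -0.1835  0.051 ] [[0.328, -0.196, 0.005], [0.398, -0.16, 0.061]]
0.8
```

View pics/top1.png

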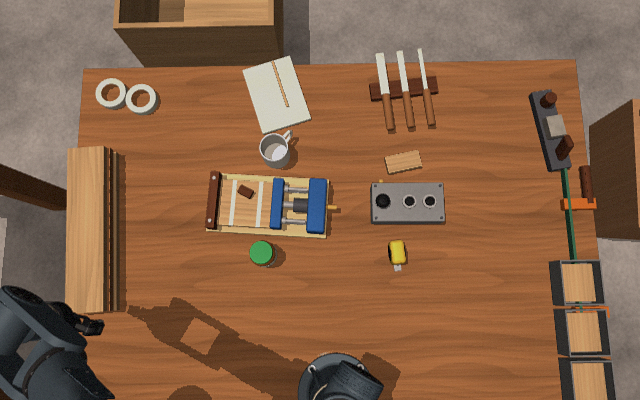

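```bash
python3 -m handwheel '[{"wz":-0.12,"fingers":0.46},{"wz":-0.12,"fingers":0.46},{"wz":-0.12,"fingers":0.46},{"x":-14,"y":-41,"fingers":0.46},{"x":-14,"y":-41,"fingers":0.46},{"x":-14,"y":-41,"fingers":0.46},{"x":-14,"y":-41,"fingers":0.46},{"x":-14,"y":-41,"fingers":0.46},{"x":-14,"y":-41,"fingers":0.46},{"x":-14,"y":-41,"fingers":0.46}]'
```

```text
$[0]: bad value
```

The top view shows the console at (408,202), with the stop button at (383,200) and the flat keys at (409,201) and (430,201). That matches the measured points. The rows appear to need every key.

```bash
python3 -m handwheel '[{"wx":0,"wy":0,"wz":-0.12,"x":0,"y":0,"z":0,"fingers":0.46},{"wx":0,"wy":0,"wz":-0.12,"x":0,"y":0,"z":0,"fingers":0.46},{"wx":0,"wy":0,"wz":-0.12,"x":0,"y":0,"z":0,"fingers":0.46},{"wx":0,"wy":0,"wz":0,"x":-14,"y":-41,"z":0,"fingers":0.46},{"wx":0,"wy":0,"wz":0,"x":-14,"y":-41,"z":0,"fingers":0.46},{"wx":0,"wy":0,"wz":0,"x":-14,"y":-41,"z":0,"fingers":0.46},{"wx":0,"wy":0,"wz":0,"x":-14,"y":-41,"z":0,"fingers":0.46},{"wx":0,"wy":0,"wz":0,"x":-14,"y":-41,"z":0,"fingers":0.46},{"wx":0,"wy":0,"wz":0,"x":-14,"y":-41,"z":0,"fingers":0.46},{"wx":0,"wy":0,"wz":0,"x":-14,"y":-41,"z":0,"fingers":0.46}]'
```

```text
time_s: 1.8
eef_pos: [0.3188, 0.2962, 0.2396]
tool_rot: [0.0, 1.0, 0.0, 0.001]
contact_force: [0.9, 0.2, 1.1]
finger_gap: 0.0463
finger_force: 0.0
```

```bash
python3 -m handwheel '[{"wx":0,"wy":0,"wz":0,"x":-15,"y":-45,"z":0,"fingers":0.46},{"wx":0,"wy":0,"wz":0,"x":-15,"y":-45,"z":0,"fingers":0.46},{"wx":0,"wy":0,"wz":0,"x":-15,"y":-45,"z":0,"fingers":0.46},{"wx":0,"wy":0,"wz":0,"x":-15,"y":-45,"z":0,"fingers":0.46},{"wx":0,"wy":0,"wz":0,"x":-15,"y":-45,"z":0,"fingers":0.46},{"wx":0,"wy":0,"wz":0,"x":-15,"y":-45,"z":0,"fingers":0.46},{"wx":0,"wy":0,"wz":0,"x":-15,"y":-45,"z":0,"fingers":0.46},{"wx":0,"wy":0,"wz":0,"x":-15,"y":-45,"z":0,"fingers":0.46},{"wx":0,"wy":0,"wz":0,"x":-15,"y":-45,"z":0,"fingers":0.46},{"wx":0,"wy":0,"wz":0,"x":-15,"y":-45,"z":0,"fingers":0.46}]'
```

```text
time_s: 2.8
eef_pos: [0.4684, -0.1546, 0.2396]
tool_rot: [0.001, 1.0, -0.0, 0.0]
contact_force: [0.1, -0.0, -0.4]
finger_gap: 0.046
finger_force: 0.0
```

```bash
python3 -m handwheel '[{"wx":0,"wy":0,"wz":0,"x":-18,"y":-40,"z":0,"fingers":0.46},{"wx":0,"wy":0,"wz":0,"x":-15,"y":-38,"z":20,"fingers":0.46},{"wx":0,"wy":0,"wz":0,"x":0,"y":0,"z":20,"fingers":0.46},{"wx":0,"wy":0,"wz":0,"x":0,"y":0,"z":0,"fingers":0.46},{"wx":0,"wy":0,"wz":0,"x":0,"y":0,"z":0,"fingers":0.46}]'
python3 - <<'E'
from h import *
c="wrist"
o=telemetry.get_obs();im,d=viewer.get_image(c);cv2.imwrite("pics/w1.png",im)
print(o["eef_pos"],o["tool_rot"],o["contact_force"])
for t in ("key_left_top","key_right_top","stop_button_top"):
    for r in finder.cut_out(t,c)[:3]:
        p=world(c,d,r["region"],o)
        print(t,round(r["score"],2),np.round(r["rect"]),len(p),np.median(p,0).round(4), np.percentile(p,[3,97],axis=0).round(3).tolist())
P=world(c,d,d>0,o).reshape(-1,3); im=np.zeros((300,300),np.uint8)
q=P[(abs(P[:,2]-.076)<.005)&(abs(P[:,0]-.505)<.06)&(abs(P[:,1]+.21)<.12)]
ij=((q[:,:2]-[.4,-.35])*1000).astype(int); ij=ij[((ij>=0)&(ij<300)).all(1)]; im[ij[:,0],ij[:,1]]=255
im=cv2.morphologyEx(im,cv2.MORPH_CLOSE,np.ones((5,5)))
n,l,s,ce=cv2.connectedComponentsWithStats(im)
for i in range(1,n):
    if s[i,4]>80: print(s[i],(ce[i][1]/1000+.4).round(4),(ce[i][0]/1000-.35).round(4))
E
```

```text
time_s: 3.3
eef_pos: [0.5004, -0.2299, 0.1991]
tool_rot: [0.0, 1.0, 0.001, -0.001]
contact_force: [-0.5, 0.1, 0.3]
finger_gap: 0.0462
finger_force: 0.0
[ 0.50040888 -0.22987606  0.19913321] [ 3.82844165e-04  9.99999486e-01  6.17353130e-04 -7.07497805e-04] [-0.45232272  0.12513079  0.25518552]
key_left_top 0.68 [330. 188. 356. 218.] 632 [ 0.5058 -0.2095  0.076 ] [[0.495, -0.221, 0.067], [0.518, -0.198, 0.077]]
key_right_top 0.66 [268. 188. 295. 215.] 643 [ 0.5047 -0.2646  0.0759] [[0.494, -0.276, 0.067], [0.517, -0.254, 0.077]]
stop_button_top 0.97 [404. 182. 446. 225.] 1424 [ 0.5053 -0.1382  0.0847] [[0.49, -0.153, 0.077], [0.523, -0.12, 0.087]]
[194  88  35  36 145] 0.4994 -0.1446
[ 72  93  26  26 525] 0.5054 -0.2656
[127  94  26  26 528] 0.5065 -0.21
```

Keys measured at (0.505,-0.266) and (0.506,-0.210), z 0.076, with their midpoint at (0.506,-0.2375).

```bash
python3 -m handwheel '[{"wx":0,"wy":0,"wz":0,"x":-5.5,"y":-8,"z":20,"fingers":0.46},{"wx":0,"wy":0,"wz":0,"x":0,"y":0,"z":30,"fingers":0.46},{"wx":0,"wy":0,"wz":0,"x":0,"y":0,"z":30,"fingers":0.46},{"wx":0,"wy":0,"wz":0,"x":0,"y":0,"z":20,"fingers":0.46},{"wx":0,"wy":0,"wz":0,"x":0,"y":0,"z":5,"fingers":0.46},{"wx":0,"wy":0,"wz":0,"x":0,"y":0,"z":0,"fingers":0.46},{"wx":0,"wy":0,"wz":0,"x":0,"y":0,"z":0,"fingers":0.46}]'
python3 - <<'E'
from h import *
o=telemetry.get_obs();im,d=viewer.get_image("wrist");cv2.imwrite("pics/w2.png",im)
print(o["eef_pos"],o["contact_force"],o["finger_gap"])
E
```

```text
time_s: 4.2
eef_pos: [0.5074, -0.2388, 0.0957]
tool_rot: [0.0, 1.0, -0.001, 0.001]
contact_force: [-0.0, 0.6, -0.7]
finger_gap: 0.0461
finger_force: 0.0
[ 0.50735076 -0.23883167  0.09565321] [-0.04063341  0.57436059 -0.66076998] 0.04614154550841361
```

View pics/w2.png

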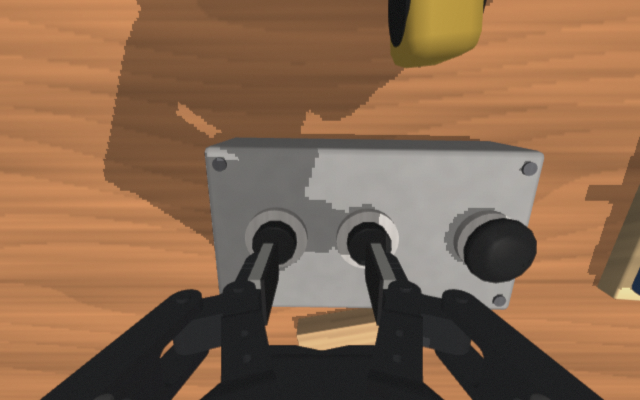

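The tips sit over the two keys, at (275,243) and (368,240). The stop button at (500,250) is clear.

```bash
python3 -m handwheel '[{"wx":0,"wy":0,"wz":0,"x":1,"y":1,"z":6,"fingers":0.46},{"wx":0,"wy":0,"wz":0,"x":0,"y":0,"z":6,"fingers":0.46},{"wx":0,"wy":0,"wz":0,"x":0,"y":0,"z":6,"fingers":0.46},{"wx":0,"wy":0,"wz":0,"x":0,"y":0,"z":0,"fingers":0.46},{"wx":0,"wy":0,"wz":0,"x":0,"y":0,"z":0,"fingers":0.46}]'
```

```text
time_s: 4.75
eef_pos: [0.5055, -0.2375, 0.0768]
tool_rot: [0.0, 1.0, -0.0, 0.0]
contact_force: [-0.1, 0.7, 7.9]
finger_gap: 0.046
finger_force: 3.5
```

```bash
python3 -m handwheel '[{"wx":0,"wy":0,"wz":0,"x":0,"y":0,"z":2,"fingers":0.46},{"wx":0,"wy":0,"wz":0,"x":0,"y":0,"z":1,"fingers":0.46},{"wx":0,"wy":0,"wz":0,"x":0,"y":0,"z":0,"fingers":0.46},{"wx":0,"wy":0,"wz":0,"x":0,"y":0,"z":0,"fingers":0.46}]'
```

```text
time_s: 5.15
eef_pos: [0.5055, -0.2375, 0.0744]
tool_rot: [0.0, 1.0, -0.0, 0.0]
contact_force: [-2.2, 1.0, 9.4]
finger_gap: 0.046
finger_force: 4.5
```

```bash
python3 -m handwheel '[{"wx":0,"wy":0,"wz":0,"x":0,"y":0,"z":1,"fingers":0.46},{"wx":0,"wy":0,"wz":0,"x":0,"y":0,"z":0.5,"fingers":0.46},{"wx":0,"wy":0,"wz":0,"x":0,"y":0,"z":0,"fingers":0.46},{"wx":0,"wy":0,"wz":0,"x":0,"y":0,"z":0,"fingers":0.46}]'
```

```text
time_s: 5.55
eef_pos: [0.5055, -0.2375, 0.0736]
tool_rot: [0.0, 1.0, -0.0, 0.0]
contact_force: [-2.3, 1.4, 13.9]
finger_gap: 0.0462
finger_force: 7.0
```

```bash
python3 -m handwheel '[{"wx":0,"wy":0,"wz":0,"x":0,"y":0,"z":0.7,"fingers":0.46},{"wx":0,"wy":0,"wz":0,"x":0,"y":0,"z":0,"fingers":0.46},{"wx":0,"wy":0,"wz":0,"x":0,"y":0,"z":0,"fingers":0.46},{"wx":0,"wy":0,"wz":0,"x":0,"y":0,"z":0,"fingers":0.46},{"wx":0,"wy":0,"wz":0,"x":0,"y":0,"z":0,"fingers":0.46},{"wx":0,"wy":0,"wz":0,"x":0,"y":0,"z":0,"fingers":0.46},{"wx":0,"wy":0,"wz":0,"x":0,"y":0,"z":0,"fingers":0.46},{"wx":0,"wy":0,"wz":0,"x":0,"y":0,"z":0,"fingers":0.46},{"wx":0,"wy":0,"wz":0,"x":0,"y":0,"z":0,"fingers":0.46},{"wx":0,"wy":0,"wz":0,"x":0,"y":0,"z":0,"fingers":0.46}]'
```

```text
time_s: 6.55
eef_pos: [0.5055, -0.2375, 0.0736]
tool_rot: [0.0, 1.0, -0.0, 0.0]
contact_force: [-2.9, 1.1, 18.1]
finger_gap: 0.0458
finger_force: 9.2
```

```bash
for i in 1 2 3 4; do python3 -m handwheel '[{"wx":0,"wy":0,"wz":0,"x":0,"y":0,"z":0,"fingers":0.46},{"wx":0,"wy":0,"wz":0,"x":0,"y":0,"z":0,"fingers":0.46},{"wx":0,"wy":0,"wz":0,"x":0,"y":0,"z":0,"fingers":0.46},{"wx":0,"wy":0,"wz":0,"x":0,"y":0,"z":0,"fingers":0.46},{"wx":0,"wy":0,"wz":0,"x":0,"y":0,"z":0,"fingers":0.46},{"wx":0,"wy":0,"wz":0,"x":0,"y":0,"z":0,"fingers":0.46},{"wx":0,"wy":0,"wz":0,"x":0,"y":0,"z":0,"fingers":0.46},{"wx":0,"wy":0,"wz":0,"x":0,"y":0,"z":0,"fingers":0.46},{"wx":0,"wy":0,"wz":0,"x":0,"y":0,"z":0,"fingers":0.46},{"wx":0,"wy":0,"wz":0,"x":0,"y":0,"z":0,"fingers":0.46}]' | grep -E "time|contact|eef"; done
cat > jaw.py <<'E'
from h import *
import sys
for c in ("top","side"):
    im,d=viewer.get_image(c);cv2.imwrite(f"pics/{c}_{sys.argv[1]}.png",im)
    P=world(c,d,d>0); q=P[(abs(P[:,0]-.505)<.05)&(P[:,1]<.2)&(P[:,1]>.05)&(abs(P[:,2]-.069)<.0035)]
    print(c,np.histogram(q[:,1],np.arange(.05,.2,.005)))
    for r in finder.cut_out("jaw_top",c)[:1]:
        p=world(c,d,r["region"]); p=p[p[:,2]>.064]; print(r["score"],np.median(p,0),np.percentile(p[:,1],[3,97]))
o=telemetry.get_obs();print(o["time_s"],o["contact_force"],o["ft_torque"])
E
python3 jaw.py a
```

```text
time_s: 7.55
eef_pos: [0.5055, -0.2375, 0.0736]
contact_force: [-4.4, 2.7, 18.4]
time_s: 8.55
eef_pos: [0.5055, -0.2375, 0.0736]
contact_force: [-3.1, 1.9, 19.8]
time_s: 9.55
eef_pos: [0.5055, -0.2375, 0.0736]
contact_force: [-3.4, 2.0, 18.8]
time_s: 10.55
eef_pos: [0.5055, -0.2375, 0.0736]
contact_force: [-2.7, 2.4, 19.2]
top (array([ 8, 12, 13, 11, 16,  6,  6,  7,  4,  5,  6, 12, 46, 42, 40, 57, 57,
       47,  9,  0,  0,  0,  0,  0,  0,  0,  0,  0,  0,  0]), array([0.05 , 0.055, 0.06 , 0.065, 0.07 , 0.075, 0.08 , 0.085, 0.09 ,
       0.095, 0.1  , 0.105, 0.11 , 0.115, 0.12 , 0.125, 0.13 , 0.135,
       0.14 , 0.145, 0.15 , 0.155, 0.16 , 0.165, 0.17 , 0.175, 0.18 ,
       0.185, 0.19 , 0.195, 0.2  ]))
0.66 [0.50726272 0.12517204 0.06917154] [0.10870769 0.1396928 ]
side (array([ 5,  3,  7,  9,  2,  2,  0,  1,  1,  1,  4, 21, 59, 57, 46, 58, 45,
       24,  8,  0,  0,  0,  0,  0,  0,  0,  0,  0,  0,  0]), array([0.05 , 0.055, 0.06 , 0.065, 0.07 , 0.075, 0.08 , 0.085, 0.09 ,
       0.095, 0.1  , 0.105, 0.11 , 0.115, 0.12 , 0.125, 0.13 , 0.135,
       0.14 , 0.145, 0.15 , 0.155, 0.16 , 0.165, 0.17 , 0.175, 0.18 ,
       0.185, 0.19 , 0.195, 0.2  ]))
0.63 [0.50395656 0.12084231 0.06847979] [0.10712015 0.13773019]
10.75 [-2.88250538  1.88255554 18.26906651] [ 0.45474632  0.61181496 -0.01296041]
```

Top depth shows the jaw drawn back about 28 mm so far. I'll hold a little longer and look again.

```bash
for i in 1 2 3; do python3 -m handwheel '[{"wx":0,"wy":0,"wz":0,"x":0,"y":0,"z":0,"fingers":0.46},{"wx":0,"wy":0,"wz":0,"x":0,"y":0,"z":0,"fingers":0.46},{"wx":0,"wy":0,"wz":0,"x":0,"y":0,"z":0,"fingers":0.46},{"wx":0,"wy":0,"wz":0,"x":0,"y":0,"z":0,"fingers":0.46},{"wx":0,"wy":0,"wz":0,"x":0,"y":0,"z":0,"fingers":0.46},{"wx":0,"wy":0,"wz":0,"x":0,"y":0,"z":0,"fingers":0.46},{"wx":0,"wy":0,"wz":0,"x":0,"y":0,"z":0,"fingers":0.46},{"wx":0,"wy":0,"wz":0,"x":0,"y":0,"z":0,"fingers":0.46},{"wx":0,"wy":0,"wz":0,"x":0,"y":0,"z":0,"fingers":0.46},{"wx":0,"wy":0,"wz":0,"x":0,"y":0,"z":0,"fingers":0.46}]' | grep -E "contact"; done
python3 jaw.py b | grep -v 0.19
python3 - <<'E'
import cv2,numpy as np
f=lambda n:cv2.resize(cv2.imread(n)[160:300,190:470],None,fx=2,fy=2)
cv2.imwrite("pics/c.png",np.vstack([f("pics/top1.png"),f("pics/top_b.png")]))
E
```

```text
contact_force: [-2.3, 1.9, 19.2]
contact_force: [-4.0, 1.9, 18.7]
contact_force: [-3.2, 2.0, 18.0]
top (array([ 9, 10, 14, 12, 11,  5,  8,  7,  2,  9,  7, 19, 50, 44, 42, 60, 56,
       46,  7,  0,  0,  0,  0,  0,  0,  0,  0,  0,  0,  0]), array([0.05 , 0.055, 0.06 , 0.065, 0.07 , 0.075, 0.08 , 0.085, 0.09 ,
       0.095, 0.1  , 0.105, 0.11 , 0.115, 0.12 , 0.125, 0.13 , 0.135,
       0.14 , 0.145, 0.15 , 0.155, 0.16 , 0.165, 0.17 , 0.175, 0.18 ,
0.72 [0.50691891 0.12316896 0.06954044] [0.10863576 0.13907819]
side (array([ 6,  0,  4,  9,  2,  2,  0,  0,  1,  0,  0, 17, 67, 52, 56, 49, 44,
       27,  5,  0,  0,  0,  0,  0,  0,  0,  0,  0,  0,  0]), array([0.05 , 0.055, 0.06 , 0.065, 0.07 , 0.075, 0.08 , 0.085, 0.09 ,
       0.095, 0.1  , 0.105, 0.11 , 0.115, 0.12 , 0.125, 0.13 , 0.135,
       0.14 , 0.145, 0.15 , 0.155, 0.16 , 0.165, 0.17 , 0.175, 0.18 ,
0.6 [0.50464177 0.12082064 0.06835861] [0.10681986 0.13676517]
13.95 [-2.82197591  2.2027028  17.75365542] [0.41791537 0.58188229 0.05010321]
```

View pics/c.png

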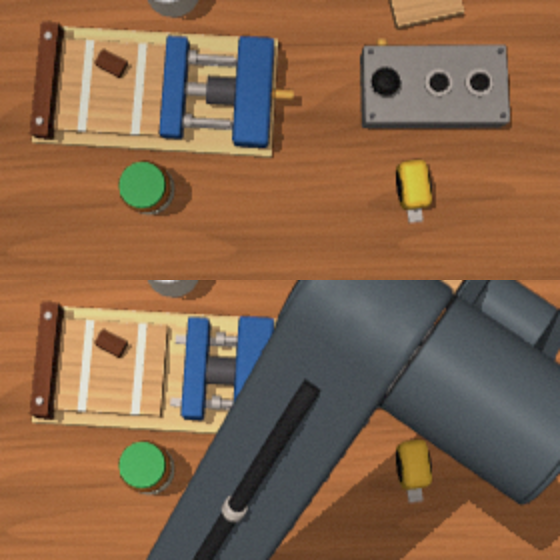

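The jaw (165→188 px in the doubled crop) has settled fully back, and the panel, block, jar and tape measure have not moved. The load is shared evenly at the end stop.

```bash
python3 -c "
from plant import workorder
print(workorder.job_done())"
```

```text
the job is handed in; nothing more can be done
None
```

The job is handed in with both flat buttons held at their end stops (about 18 N in total) and the jaw settled about 29 mm back by camera, against 30 mm for fully open; the stop button was not touched, and the panel, block, jar and tape measure had not moved when last seen.

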